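Turn over the cover for inspection

TASK

One of the two round grey covers on the inspection bench lies with its plain flat face up and its boss hidden underneath. Pick up the spatula by its handle, slip the blade under that cover's rim and flip it over so that it lies flat on the bench, close to where it was, with the boss up; then lay the spatula down flat on the bench, clear of both covers, and let go. Only the spatula may touch the cover, never the gripper or arm, and leave the other cover where it is.

Things in the scene. Friction and masses are not known exactly. Their poses are not given: they have to be found in the camera images.
- spatula_grip (a point): Centre of the spatula's wooden handle, 29 mm above the bench. x runs from handle to blade (at the start roughly along +y), z up. Handle 100 mm long (x -55 to 45 mm), 20 wide, 22 tall, underside 18 mm up; a heel under its rear end (x -55 to -43) keeps it level. A bent steel neck leads down to the blade. Blade and heel undersides are level, so it lies flat; 120 g.
- spatula_tip (a point): Middle of the front edge of the spatula's flat steel blade, half-way through its thickness; 150 mm ahead of and 28 mm below spatula_grip, same axes. Blade 75 mm long, 60 mm wide, 2.5 mm thick.
- cover_center (a point): Cover to turn over, loose rigid grey plastic: disc 96 mm across, 5 thick, with a round boss 48 across, 12 tall amid one face; 130 g. This point is on its axis, half-way up its 17 mm. z points from boss to plain face: up at the start (boss beneath, so the rim overhangs it 24 mm all round, 12 mm above the bench), down when turned.
- other_center (a point): The other cover, same size, already boss up, nearer or farther than the first. This point is on its axis, half-way up (8.5 mm); z points from the flat face (beneath) to the boss (up). Unlisted and fixed: an open blue parts bin 60 mm tall at the left (y above 0.32) and a steel pot of pens, 150 mm tall, at the right (y below -0.42).

How it is judged:
By the outcome, as a careful person would: the job done as asked, in the order asked, and still so for the second after the job is handed in, with the robot touching nothing.
It also fails if it takes over 54 s, if anything falls off the work surface, if the arm or the gripper's body presses on something with over 40 N, if the wrist force passes 120 N, or if a joint passes its speed limit or range.

ROBOT

A 7-joint arm with a two-finger parallel gripper is mounted at the origin on the work surface. World frame = base frame: x ahead of the robot, y to its left, z up, the work surface at z = 0. Lengths are in mm, angles in rad, forces in N, time in s.
With the tool pointing down it reaches from about 350 to 900 mm from the base axis. Payload 19.9 kg.
Tool frame: the origin (TCP) lies midway between the tips of the shut fingers; the grasp point (between the pads) lies 19 mm behind it; z points along the fingers, y is the line along which they close (so a half turn about z gives the same grasp; the last joint's range is limited). The gripper opens to 85 mm and grips with 20 to 120 N. Pads are 22 mm wide; open, the fingers measure 114 mm over their backs; the gripper's body (76 mm by 85 mm) begins 54 mm behind the grasp point. The pads swing forward as they close: fully open they stand 13 mm farther back than shut.
Start: joints at [-0.042, 0.417, -0.01, 1.614, 0.005, 1.111, -0.053], TCP at [624.981, 0.003, 231.26] pointing down, gripper open.
Joint ranges: [-2.81, 2.81], [-0.39, 2.02], [-1.27, 1.25], [0.06, 2.57], [-1.19, 4.33], [0.19, 2], [-2.82, 2.82]. Speed limits (rad/s): [1.89, 1.89, 2.39, 2.39, 3.01, 3.01, 3.01].

INTERFACE

Orientations are given as a unit quaternion [x, y, z, w].
In Python, from plant import read_state, get_image, camera_info, hand_in gives the robot as it stands.
- The arm moves only by the tool apply_moves, never from a script. Its argument "moves" is text: rows parted by semicolons, each of 4 numbers parted by spaces: the shift along the tool's x, y, z normalised to -1 to 1, where 1 is 50 cm, then the turn about the tool's z normalised to -1 to 1, where 1 is pi/4 rad. In form: dx dy dz turn; .... A call has 1 to 8 rows; each row is the pose to reach, as a shift and turn from the pose commanded when the call began, along the tool's axes at that moment; what a row does not reach only later rows make up. A row lasts 1/8 s, in which the tool goes at most 62.5 mm and 10.7 degrees, less where a joint would pass 70% of its speed; a pose out of reach is approached as far as the arm can. A call with a number of a shift or a turn outside -1 to 1 is refused whole. A call with a gripper value outside its range is refused whole. "claw" is the closure, from 0 (fully open) to 1 (shut), set as the call begins (left out, the last holds). The fingers move at their own pace and stop on an object; "force" is the grip in N (left out, the last holds). Time passes only in rows, so rows that repeat a pose let the fingers close. It gives the time, the measured TCP pose, the force, the opening and the grip force at its end, in the units of the state.
- read_state(): the state, without advancing time (a new reading comes with each control period).
- get_image(name): name is "scene" or "side" or "wrist"; returns the picture (384x512x3 uint8, red, green, blue); there is no depth.
- camera_info(name): a dict with "mtx" (3x3 intrinsics, pixels), "xyz" and "attitude" of the camera in the world; the wrist camera has in their place "tool_from_camera" (4x4, takes a point from camera to tool coordinates, whose origin is the TCP and whose axes are the flange's). Camera axes: x right, y down, z forward; pixel columns grow to the right and rows downward; lengths in mm; the calibration is good to about 2 mm. A picture is of the moment at which its call begins: read the wrist's pose just before it. camera_info takes no time and is no camera call.
- hand_in(): hands the job in; it is judged then, once.
The state is a dict: "time": time; "qpos": joint angles; "dq": joint speeds; "tau": joint torques, N m; "eef_pos": TCP position; "eef_rot": TCP orientation; "contact_force": force on the tool from outside, world axes, zero at the start; "torque": the same for the moment, N m; "gripper_width": finger opening in mm; "grasp_force": force on a finger pad.
Only numpy, scipy, OpenCV 4.12 (cv2) and the standard library are available. Lean on these libraries where they do the work, as an engineer would, in place of code of your own. Each camera call takes 0.05 s, during which the arm holds its last target. There are 200 camera calls.

## Working session

There is one attempt and no reset: what is moved stays moved. The work goes in short steps, Python scripts to look and compute and a tool call to move; the robot and the scene stay as the last step left them, time stands still between calls to the robot, and variables do not carry over. Pictures are saved under pics/ and viewed, at most 10 in all, crops included, and the job is handed in when it is done.

Besides the shell and the picture viewer there is one more tool, called after "Request:" as name(argument=value, ...) on one line, values as JSON. apply_moves: Moves the arm, as the interface text tells. Its arguments: {"type":"object","properties":{"moves":{"type":"string"},"claw":{"type":"number"},"force":{"type":"number"}},"required":["moves"]}

```bash
mkdir -p pics
cat > h.py <<'E'
import numpy as np,cv2
from scipy.spatial.transform import Rotation as R
from plant import read_state,get_image,camera_info,hand_in
def snap(n,f):
    s=read_state(); im=get_image(n); cv2.imwrite('pics/'+f,im[:,:,::-1]); return s,im
def cam(n,s=None):
    c=camera_info(n); K=np.array(c['mtx'])
    if n=='wrist':
        T=np.eye(4);T[:3,:3]=R.from_quat(s['eef_rot']).as_matrix();T[:3,3]=s['eef_pos']
        T=T@np.array(c['tool_from_camera']); return K,T[:3,:3],T[:3,3]
    a=np.array(c['attitude']); Rm=R.from_quat(a).as_matrix() if a.size==4 else a.reshape(3,3)
    return K,Rm,np.array(c['xyz'])
def ray(C,u,v,z):
    K,Rm,p=C; d=Rm@np.linalg.solve(K,[u,v,1.]); return p+d*(z-p[2])/d[2]
def proj(C,P):
    K,Rm,p=C; q=K@(Rm.T@(np.array(P,float)-p)); return q[:2]/q[2]
E
python3 - <<'E'
from h import *
a=[snap(n,n+'0.png')[1] for n in('scene','side','wrist')]
cv2.imwrite('pics/all0.png',cv2.resize(np.vstack([np.hstack(a[:2]),np.hstack([a[2],a[2]*0])]),(800,600))[:,:,::-1])
s=read_state();print(s)
print(R.from_quat(s['eef_rot']).as_matrix().round(3))
for n in('scene','side','wrist'):print(n,camera_info(n))
E
```

```text
{'time': 0.15, 'qpos': array([-0.04151498,  0.41781699, -0.01031537,  1.61406042,  0.00472545,
        1.11069233, -0.05300927]), 'dq': array([-0.00047332, -0.00080172,  0.00055026, -0.00140066, -0.00103925,
       -0.00103306,  0.00050045]), 'tau': array([ 4.94602627e-04, -8.64738035e+01,  6.78995568e-01, -4.35059202e+01,
        1.90656655e-02,  5.86454262e-03, -4.75439651e-05]), 'eef_pos': array([6.24721747e+02, 2.24304080e-03, 2.30806017e+02]), 'eef_rot': array([ 7.07093940e-01,  7.07119461e-01, -3.69856878e-04, -3.01334720e-04]), 'contact_force': array([ 0.54023023, -0.03223677,  0.15130814]), 'torque': array([-0.0208689 , -0.02408205, -0.01160047]), 'grasp_force': 0.0, 'gripper_width': 85.22337097179744}
[[-0.     1.    -0.001]
 [ 1.     0.    -0.   ]
 [-0.    -0.001 -1.   ]]
scene {'mtx': array([[485.57616922,   0.        , 253.87977765],
       [  0.        , 485.57616922, 180.73936474],
       [  0.        ,   0.        ,   1.        ]]), 'xyz': array([1246.02918483,   39.17580167,  734.3801481 ]), 'attitude': array([ 0.57733355,  0.71738587, -0.30001501, -0.24906724])}
side {'mtx': array([[413.46258579,   0.        , 252.27914983],
       [  0.        , 413.46258579, 189.45556982],
       [  0.        ,   0.        ,   1.        ]]), 'xyz': array([308.15151989, 521.6497315 , 607.86979003]), 'attitude': array([-0.14168088,  0.90288985, -0.39948463,  0.07161344])}
wrist {'mtx': array([[317.99427862,   0.        , 258.16045462],
       [  0.        , 317.99427862, 187.94456221],
       [  0.        ,   0.        ,   1.        ]]), 'tool_from_camera': array([[ 2.97625374e-04, -9.55123382e-01, -2.96208096e-01,
         7.52209931e+01],
       [ 9.99999956e-01,  2.84956154e-04,  8.59432129e-05,
        -2.97086772e-01],
       [ 2.31994781e-06, -2.96208109e-01,  9.55123425e-01,
        -1.43208172e+02],
       [ 0.00000000e+00,  0.00000000e+00,  0.00000000e+00,
         1.00000000e+00]])}
```

View pics/all0.png

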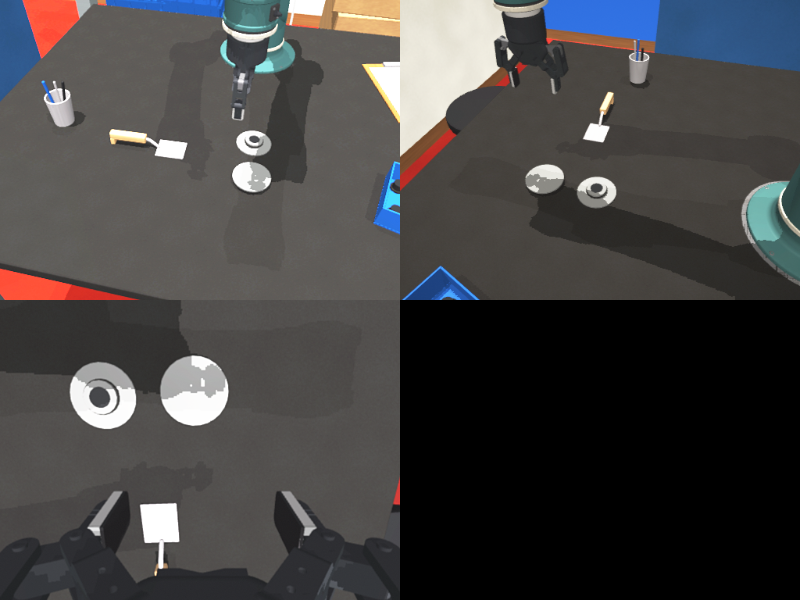

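Run:
```python
from h import *
a=cv2.imread('pics/scene0.png')[150:220,125:255]; b=cv2.imread('pics/wrist0.png')[60:180,70:310]; c=cv2.imread('pics/wrist0.png')[240:360,120:320]
A=cv2.resize(a,(520,280),interpolation=2);B=cv2.resize(b,(480,240),interpolation=2)[:, :];C=cv2.resize(c,(300,180))
o=np.zeros((580,800,3),np.uint8);o[:280,:520]=A
o[290:530,:480]=B;o[290:290+290,490:790]=cv2.resize(cv2.imread('pics/wrist0.png')[250:346,160:260],(300,288))[:288].repeat(1,0) if 0 else cv2.resize(cv2.imread('pics/wrist0.png')[249:346,160:260],(300,290),interpolation=2)
cv2.imwrite('pics/crop0.png',o)
# fit disc contours in wrist view
w=cv2.imread('pics/wrist0.png',0);s=read_state();Cw=cam('wrist',s)
m=(w>115).astype(np.uint8);m[:, :80]*=1
cs,_=cv2.findContours(m,cv2.RETR_EXTERNAL,2)
for k in cs:
    if cv2.contourArea(k)>400: 
        e=cv2.fitEllipse(cv2.convexHull(k)); print(cv2.boundingRect(k),cv2.contourArea(k),np.round(e[0],1),np.round(e[1],1))
        for z in(2.5,5,17):print(z,ray(Cw,*e[0],z).round(1))
```

```text
(179, 260, 51, 93) 2472.0 [202.9 295.7] [ 53.3 109.2]
2.5 [ 548.7 -194.3    2.5]
5 [ 549.2 -192.5    5. ]
17 [ 551.6 -183.8   17. ]
(361, 245, 44, 57) 649.5 [380.3 273.5] [27.6 69.1]
2.5 [ 787.3 -159.4    2.5]
5 [ 786.2 -157.8    5. ]
17 [ 780.9 -150.2   17. ]
(112, 245, 44, 57) 647.0 [135.6 274. ] [26.1 70.4]
2.5 [ 460.6 -160.5    2.5]
5 [ 461.7 -158.9    5. ]
17 [ 467.  -151.3   17. ]
(89, 79, 85, 86) 5591.0 [131.4 121.9] [80.5 90.2]
2.5 [478.5  39.4   2.5]
5 [479.5  39.6   5. ]
17 [484.2  40.8  17. ]
(205, 71, 88, 90) 6064.5 [248.4 115.7] [87.6 89.8]
2.5 [613.   46.4   2.5]
5 [613.1  46.6   5. ]
17 [613.5  47.5  17. ]
```

View pics/crop0.png

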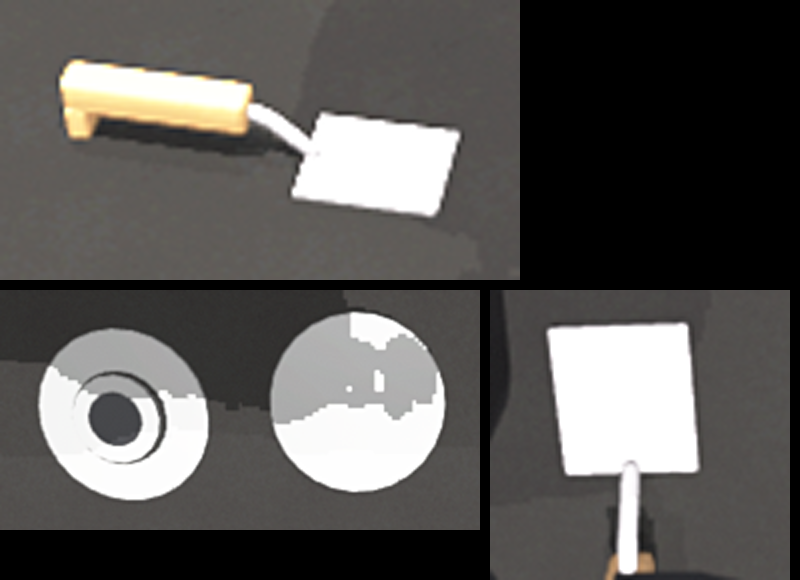

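Run:
```python
from h import *
s=read_state();Cw=cam('wrist',s);Cs=cam('scene');Cd=cam('side')
def rep(P):
    fl,fr,rr,rl=P; tip=(fl+fr)/2;re=(rl+rr)/2;d=tip-re
    print('tip',tip.round(1),'len',np.linalg.norm(d).round(1),'w',np.linalg.norm(fl-fr).round(1),'ang from +y to -x',np.degrees(np.arctan2(-d[0],d[1])).round(2),np.degrees(np.arctan2((fr-fl)[1],(fr-fl)[0])).round(2))
    u=d/np.linalg.norm(d);print('grip',(tip-150*u).round(1))
rep([ray(Cw,u,v,2.5) for u,v in[(179.3,261.4),(226.3,260),(229.3,309.2),(185.3,310.5)]])
rep([ray(Cs,125+u/4,150+v/4,2.5) for u,v in[(461,130),(437,215),(293,197),(320,113)]])
# handle top z=40 corners
for u,v in[(72,62),(250,85),(247,107),(62,85)]:print(ray(Cs,125+u/4,150+v/4,40).round(1))
g=cv2.imread('pics/scene0.png',0)
m=(g>115).astype(np.uint8);cs,_=cv2.findContours(m,0,2)
for k in cs:
    x,y,w,h=cv2.boundingRect(k)
    if 295<x<350 and 150<y<260 and w>25:
        e=cv2.fitEllipse(cv2.convexHull(k));print(x,y,w,h,np.round(e[0],1),ray(Cs,*e[0],17).round(1),ray(Cs,*e[0],5).round(1))
```

```text
tip [ 551.3 -140.4    2.5] len 76.9 w 62.0 ang from +y to -x 1.72 1.97
grip [ 555.8 -290.3    2.5]
tip [ 549.6 -137.5    2.5] len 77.0 w 63.9 ang from +y to -x 2.96 2.06
grip [ 557.4 -287.3    2.5]
[ 550.2 -341.9   40. ]
[ 546.5 -244.9   40. ]
[ 562.8 -241.3   40. ]
[ 568.2 -340.4   40. ]
297 207 50 39 [321.6 226. ] [615.1  46.5  17. ] [604.5  46.6   5. ]
302 167 45 33 [324.2 182.8] [493.8  38.5  17. ] [481.2  38.5   5. ]
```

Request:
apply_moves(moves="-0.12 -0.03 0.02 0; -0.24 -0.06 0.06 -0.03; -0.36 -0.09 0.12 -0.05; -0.48 -0.12 0.18 -0.05; -0.577 -0.136 0.26 -0.05; -0.577 -0.136 0.3 -0.05; -0.577 -0.136 0.3 -0.05", claw=0)

```text
time: 1.02
eef_pos: [555.3, -288.8, 79.2]
eef_rot: [0.694, 0.72, -0.001, -0.002]
contact_force: [-0.9, 0.8, 0.9]
gripper_width: 85.6
grasp_force: 0.0
```

Run:
```python
from h import *
s,im=snap('wrist','w1.png');print(s['eef_pos'],R.from_quat(s['eef_rot']).as_matrix().round(3))
C=cam('wrist',s)
for p in[(556.5,-288.5,40),(559,-341,40),(554.5,-243.5,40),(550.5,-139,2.5)]:print(p,proj(C,p).round(1))
```

```text
[ 555.30696324 -288.83132689   79.20744987] [[-0.038  0.999 -0.004]
 [ 0.999  0.038  0.001]
 [ 0.002 -0.004 -1.   ]]
(556.5, -288.5, 40) [260.8 216.5]
(559, -341, 40) [261.4 289.7]
(554.5, -243.5, 40) [260.5 143.8]
(550.5, -139, 2.5) [260.6 -42.6]
```

View pics/w1.png

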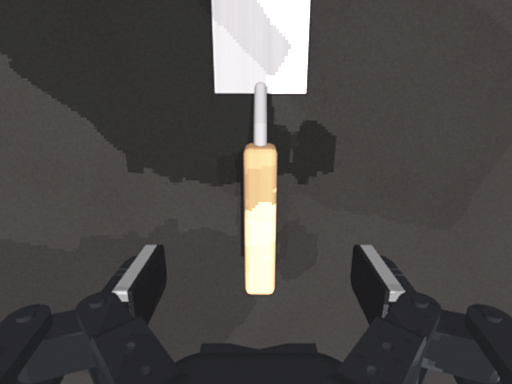

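Request:
apply_moves(moves="0 0.002 0.05 0; 0 0.002 0.1 0; 0 0.002 0.14 0; 0 0.002 0.14 0; 0 0.002 0.14 0")

```text
time: 1.7
eef_pos: [558.7, -288.5, 12.4]
eef_rot: [0.693, 0.721, 0.0, 0.001]
contact_force: [0.1, 0.0, 0.2]
gripper_width: 85.4
grasp_force: 0.0
```

Request:
apply_moves(moves="0 0 0 0; 0 0 0 0; 0 0 0 0; 0 0 0 0; 0 0 0 0; 0 0 0 0", claw=1, force=90)

```text
time: 2.45
eef_pos: [558.2, -288.6, 11.6]
eef_rot: [0.693, 0.721, 0.0, 0.0]
contact_force: [-1.2, 0.1, 6.7]
gripper_width: 18.4
grasp_force: 88.4
```

Request:
apply_moves(moves="0 0 -0.04 0; 0 0 -0.08 0.03; 0.05 0.03 -0.12 0.05; 0.1 0.06 -0.12 0.05; 0.15 0.09 -0.12 0.05; 0.193 0.119 -0.12 0.05; 0.193 0.119 -0.12 0.05")

```text
time: 3.32
eef_pos: [615.0, -187.3, 72.7]
eef_rot: [0.706, 0.708, 0.001, 0.0]
contact_force: [-0.2, 0.1, -1.1]
gripper_width: 18.8
grasp_force: 88.0
```

Run:
```python
from h import *
s,w=snap('wrist','w2.png');d=snap('side','d2.png')[1];c=snap('scene','s2.png')[1];print(s)
C=cam('wrist',s);p=s['eef_pos'];print(p)
o=np.zeros((580,800,3),np.uint8);o[:384,:512]=w
o[390:580,:380]=cv2.resize(c[130:225,190:380],(380,190));o[:280,520:800]=cv2.resize(d[150:290,130:270],(280,280))
cv2.imwrite('pics/c2.png',o[:,:,::-1])
```

```text
{'time': 3.325, 'qpos': array([ 0.20516739,  0.62583008,  0.05927762,  1.68362115, -0.04833573,
        0.8322473 ,  0.28798619]), 'dq': array([ 0.03476072, -0.00130994,  0.02749227,  0.01518394,  0.00607266,
       -0.00599458,  0.02185582]), 'tau': array([-2.24295370e+00, -9.76196265e+01,  1.76330589e+00, -3.68512344e+01,
       -1.15312671e-01, -2.63868162e-03, -5.72269019e-01]), 'eef_pos': array([ 615.00094955, -187.30204173,   72.66839086]), 'eef_rot': array([7.06311217e-01, 7.07900963e-01, 7.73784562e-04, 3.04828832e-04]), 'contact_force': array([-0.16707308,  0.11964382, -1.07731946]), 'torque': array([-0.00651868,  0.02653856,  0.04190207]), 'grasp_force': 87.99668312072754, 'gripper_width': 18.787728837702844}
[ 615.00094955 -187.30204173   72.66839086]
```

View pics/c2.png

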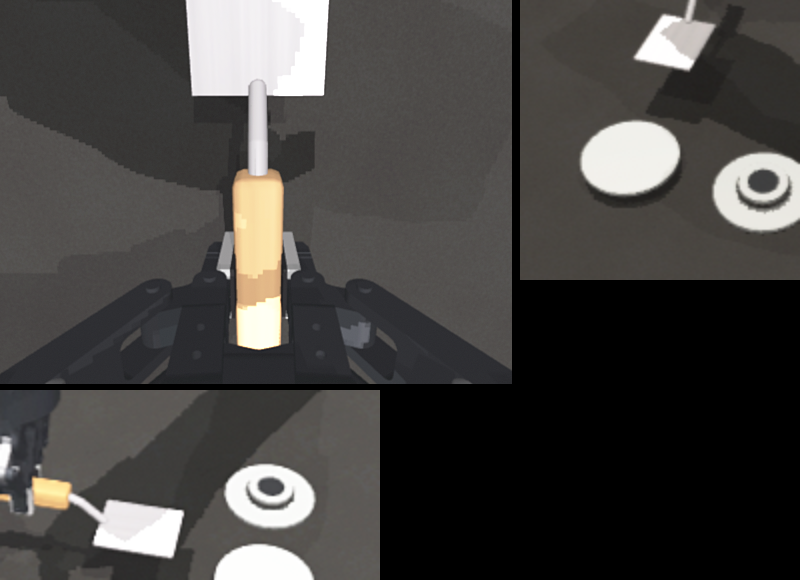

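```bash
cat >> h.py <<'E'
def tri(obs):
    A=np.zeros((3,3));b=np.zeros(3)
    for C,u,v in obs:
        d=C[1]@np.linalg.solve(C[0],[u,v,1.]);d/=np.linalg.norm(d);M=np.eye(3)-np.outer(d,d);A+=M;b+=M@C[2]
    return np.linalg.solve(A,b)
E
python3 - <<'E'
from h import *
S=cam('scene');D=cam('side')
for n,a,b in[('f-x',(281.5,189),(216,184.5)),('f+x',(276.5,213.5),(187.5,180)),('r-x',(242.5,185),(227.5,162)),('r+x',(237,208),(204,157))]:
    print(n,tri([(S,*a),(D,*b)]).round(1))
d=cv2.imread('pics/d2.png',0);m=(d>115).astype(np.uint8)
m=cv2.erode(m,np.ones((1,1)));cs,_=cv2.findContours(m,0,2)
for k in cs:
    x,y,w,h=cv2.boundingRect(k)
    if 140<x<250 and 190<y<280 and w>25:
        e=cv2.fitEllipse(cv2.convexHull(k));print(x,y,w,h,[ray(D,*e[0],z).round(1) for z in(17,15)])
E
```

```text
f-x [578.7 -40.7  63.4]
f+x [641.1 -39.4  60.2]
r-x [ 583.3 -117.6   61.7]
r+x [ 640.1 -117.2   59.2]
226 226 51 40 [array([475.3,  51.6,  17. ]), array([475.8,  50. ,  15. ])]
160 210 50 38 [array([612.3,  49.6,  17. ]), array([613.3,  48. ,  15. ])]
```

Request:
apply_moves(moves="0 0 0.04 0; 0 0 0.08 0; 0 0 0.1 0; 0 0 0.114 0; 0 0 0.114 0; 0 0 0.114 0")

```text
time: 4.22
eef_pos: [614.0, -189.8, 14.7]
eef_rot: [0.707, 0.707, 0.0, 0.0]
contact_force: [-0.4, 0.1, -1.0]
gripper_width: 18.3
grasp_force: 88.0
```

Request:
apply_moves(moves="0.03 0 0 0; 0.06 0 0 0; 0.08 0 0 0; 0.095 0 0 0; 0.11 0 0 0; 0.118 0 0 0; 0.118 0 0 0; 0.118 0 0 0")

```text
time: 5.22
eef_pos: [613.6, -131.1, 14.3]
eef_rot: [0.707, 0.707, -0.0, 0.0]
contact_force: [1.3, 0.6, -1.4]
gripper_width: 18.5
grasp_force: 88.0
```

```bash
cat > look.py <<'E'
from h import *
import sys
def look(f,ox=130,oy=130):
    s=read_state();d=get_image('side');c=get_image('scene')
    o=np.hstack([cv2.resize(d[oy:oy+150,ox:ox+133],(399,450),interpolation=2),cv2.resize(c[120:270,250:383],(399,450),interpolation=2)])
    cv2.imwrite('pics/'+f,o[:,:,::-1]);cv2.imwrite('pics/d_'+f,d[:,:,::-1]);cv2.imwrite('pics/s_'+f,c[:,:,::-1]);print(s['time'],s['eef_pos'],s['contact_force'])
look(sys.argv[1])
E
python3 look.py l3.png
```

```text
5.225 [ 613.59363348 -131.10418454   14.25747313] [ 1.2602208   0.60962323 -1.37040268]
```

View pics/l3.png

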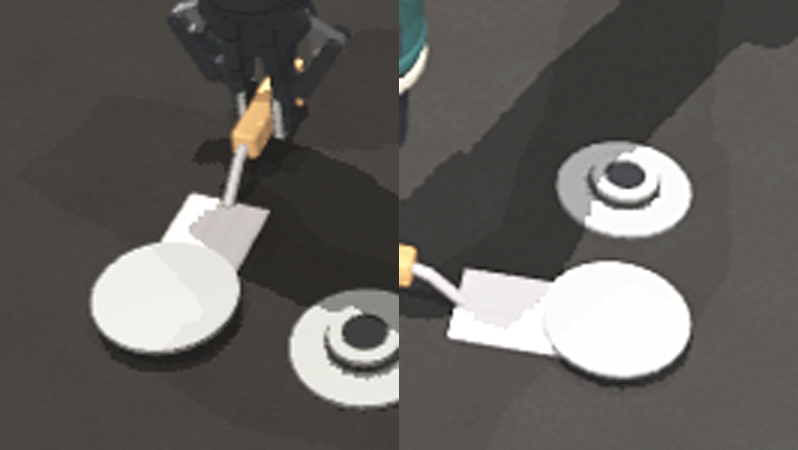

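Request:
apply_moves(moves="0 0 -0.014 0; 0.004 0 -0.025 0; 0.0084 0 -0.037 0; 0.016 0 -0.048 0; 0.024 0 -0.0586 0; 0.034 0 -0.074 0; 0.044 0 -0.0886 0; 0.044 0 -0.0886 0")

```text
time: 6.32
eef_pos: [614.0, -108.1, 59.3]
eef_rot: [0.707, 0.707, 0.0, 0.0]
contact_force: [-0.2, 0.2, -1.0]
gripper_width: 18.9
grasp_force: 87.9
```

```bash
python3 look.py l4.png
```

```text
6.325 [ 614.04027972 -108.12476159   59.28326587] [-0.16365088  0.1846887  -1.03019493]
```

View pics/l4.png

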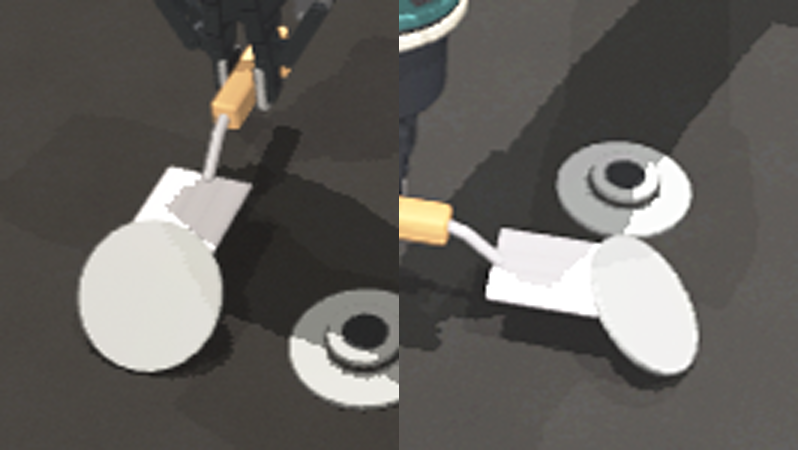

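Run:
```python
from h import *
S=cam('scene');D=cam('side')
# plain-face ellipse fits vs model: disc centre by triangulating ellipse centres
r=[]
for f,C,box in(('s_l4.png',S,(300,190,360,250)),('d_l4.png',D,(150,200,210,260))):pass
def model(C,foot,th):
    t=np.linspace(0,2*np.pi,200);u=np.array([0,-np.cos(th),np.sin(th)]);n=np.array([0,np.sin(th),np.cos(th)])
    c=np.array([613.5,foot,0])+48*u+5*n
    P=c[None]+48*(np.cos(t)[:,None]*u+np.sin(t)[:,None]*np.array([1,0,0]))
    q=np.array([proj(C,p) for p in P]);return q.min(0),q.max(0)
# observed: side xmin,ymin..., read off the crop
print('obs side x',130+78/3,130+223/3,'y max',130+371/3,' scene y',120+235/3,120+376/3,'xmax',250+(698-399)/3)
for foot in(95,98.6,102,106):
  for th in(36,40,44,48):
    a,b=model(D,foot,np.radians(th)),model(S,foot,np.radians(th))
    print(foot,th,'D',a[0][0].round(1),a[1][0].round(1),a[1][1].round(1),'S',b[0][1].round(1),b[1].round(1))
```

```text
obs side x 156.0 204.33333333333331 y max 253.66666666666669  scene y 198.33333333333331 245.33333333333331 xmax 349.6666666666667
95 36 D 156.9 204.9 251.8 S 199.1 [347.4 244.4]
95 40 D 156.3 204.1 252.0 S 198.0 [347.5 244.2]
95 44 D 155.7 203.4 252.2 S 196.9 [347.7 244.1]
95 48 D 155.1 202.5 252.4 S 196.0 [347.8 243.9]
98.6 36 D 156.0 204.2 253.3 S 199.4 [349.3 244.8]
98.6 40 D 155.4 203.4 253.5 S 198.3 [349.4 244.6]
98.6 44 D 154.8 202.6 253.6 S 197.2 [349.5 244.4]
98.6 48 D 154.1 201.8 253.8 S 196.3 [349.6 244.3]
102 36 D 155.2 203.4 254.6 S 199.7 [351.  245.1]
102 40 D 154.6 202.7 254.8 S 198.6 [351.2 244.9]
102 44 D 154.0 201.8 255.0 S 197.5 [351.3 244.7]
102 48 D 153.3 201.0 255.2 S 196.6 [351.4 244.6]
106 36 D 154.2 202.6 256.3 S 200.0 [353.1 245.4]
106 40 D 153.6 201.8 256.4 S 198.9 [353.2 245.2]
106 44 D 152.9 201.0 256.6 S 197.8 [353.3 245.1]
106 48 D 152.3 200.1 256.8 S 196.9 [353.5 245. ]
```

Request:
apply_moves(moves="0.014 0 -0.0146 0; 0.0294 0 -0.027 0; 0.0466 0 -0.0376 0; 0.065 0 -0.0458 0; 0.084 0 -0.0514 0; 0.104 0 -0.0544 0; 0.131 0 -0.0544 0; 0.158 0 -0.05 0")

```text
time: 7.42
eef_pos: [613.7, -28.5, 83.5]
eef_rot: [0.707, 0.707, 0.0, -0.0]
contact_force: [-0.2, 0.7, 1.9]
gripper_width: 18.6
grasp_force: 88.4
```

Request:
apply_moves(moves="0.002 0 0 0; 0.002 0 0 0; 0 0 -0.04 0; 0 0 -0.06 0; 0 0 -0.06 0")

```text
time: 8.05
eef_pos: [614.2, -30.1, 115.0]
eef_rot: [0.707, 0.707, 0.001, 0.001]
contact_force: [-0.1, -0.3, -1.9]
gripper_width: 18.6
grasp_force: 88.0
```

```bash
sed -i 's/^look(sys.*//' look.py
python3 - <<'E'
from look import *
look('l5.png')
E
```

```text
8.05 [614.23973312 -30.05156442 114.95038965] [-0.05853396 -0.30051097 -1.88846449]
```

View pics/l5.png

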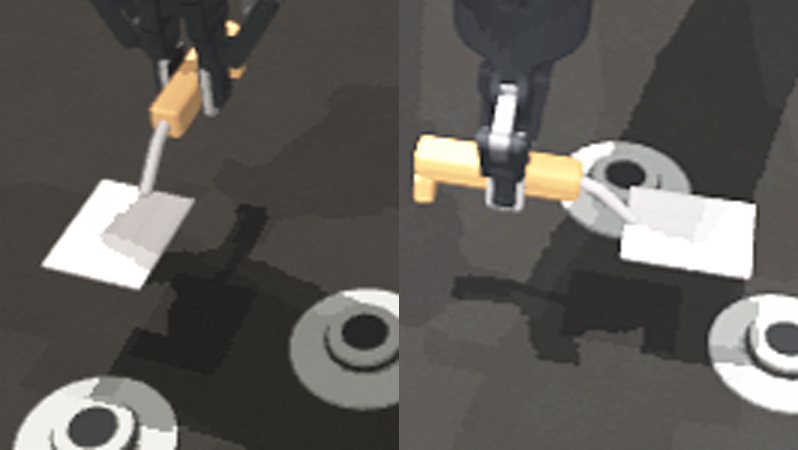

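Run:
```python
from h import *
for f,n in(('s_l5.png','scene'),('d_l5.png','side')):
    C=cam(n);g=cv2.imread('pics/'+f,0);cs,_=cv2.findContours((g>110).astype(np.uint8),0,2)
    for k in cs:
        x,y,w,h=cv2.boundingRect(k)
        if 40<w<75 and 30<h<60:
            e=cv2.fitEllipse(cv2.convexHull(k));print(n,(x,y,w,h),ray(C,*e[0],4).round(1))
```

```text
scene (353, 218, 51, 40) [609.2 156.8   4. ]
side (134, 256, 55, 45) [607.9 158.9   4. ]
side (227, 226, 50, 40) [478.5  41.    4. ]
side (122, 0, 63, 42) [ 1308.8 -1108.5     4. ]
```

Request:
apply_moves(moves="0.05 0.04 -0.02 -0.2; 0.1 0.08 -0.02 -0.4; 0.16 0.12 -0.02 -0.6; 0.22 0.17 -0.02 -0.8; 0.28 0.216 -0.02 -1; 0.28 0.216 -0.02 -1; 0.28 0.216 -0.02 -1")

```text
time: 9.02
eef_pos: [721.2, 109.6, 122.7]
eef_rot: [0.383, 0.924, -0.001, -0.0]
contact_force: [-0.0, -0.4, -1.3]
gripper_width: 18.5
grasp_force: 88.3
```

Request:
apply_moves(moves="0.04 0.04 0 -0.2; 0.08 0.08 0 -0.4; 0.12 0.12 0 -0.6; 0.16 0.16 0 -0.8; 0.194 0.194 0 -1; 0.194 0.194 0 -1; 0.194 0.194 0 -1")

```text
time: 9.9
eef_pos: [721.8, 245.9, 123.4]
eef_rot: [0.002, 1.0, -0.001, -0.0]
contact_force: [0.2, -0.5, -1.3]
gripper_width: 18.4
grasp_force: 88.2
```

Run:
```python
from look import *
s=read_state();print(s['qpos'].round(2),R.from_quat(s['eef_rot']).as_matrix().round(3))
d=get_image('side');c=get_image('scene');o=np.hstack([cv2.resize(d[200:384,0:240],(400,307)),cv2.resize(c[120:304,272:512],(400,307))])
cv2.imwrite('pics/l6.png',o[:,:,::-1]);print(s['time'],s['eef_pos'])
for n,g in(('scene',c),('side',d)):
    C=cam(n);g=cv2.cvtColor(g,cv2.COLOR_RGB2GRAY);cs,_=cv2.findContours((g>110).astype(np.uint8),0,2)
    for k in cs:
        x,y,w,h=cv2.boundingRect(k)
        if 40<w<75 and 30<h<60 and y>100:
            e=cv2.fitEllipse(cv2.convexHull(k));print(n,(x,y,w,h),ray(C,*e[0],4).round(1))
```

```text
[-0.19  0.78 -0.31  1.29  0.24  1.11  1.05] [[-1.     0.003 -0.   ]
 [ 0.003  1.    -0.001]
 [ 0.    -0.001 -1.   ]]
9.9 [721.75457103 245.86567996 123.393766  ]
scene (353, 218, 51, 40) [609.1 156.5   4. ]
scene (302, 167, 46, 33) [479.9  39.    4. ]
scene (457, 147, 55, 35) [330.8 393.3   4. ]
scene (452, 147, 60, 44) [353.8 379.3   4. ]
side (226, 226, 51, 40) [478.8  41.4   4. ]
```

View pics/l6.png

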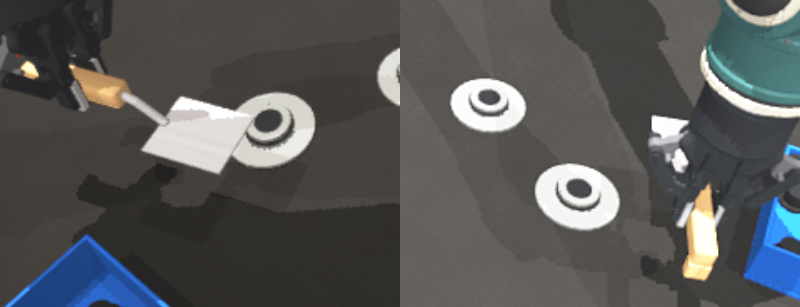

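Request:
apply_moves(moves="0 0 0.08 0; 0 0 0.15 0; 0 0 0.19 0; 0 0 0.21 0; 0 0 0.22 0; 0 0 0.22 0; 0 0 0.22 0")

```text
time: 10.88
eef_pos: [722.1, 247.6, 14.5]
eef_rot: [0.0, 1.0, 0.0, 0.001]
contact_force: [0.5, 0.5, -1.2]
gripper_width: 18.7
grasp_force: 88.3
```

Request:
apply_moves(moves="0 0 0.003 0; 0 -0.015 0.003 0; 0 -0.03 0.003 0; 0 -0.05 0.003 0; 0 -0.07 0.003 0; 0 -0.09 0.003 0; 0 -0.11 0.003 0; 0 -0.13 0.003 0")

```text
time: 11.88
eef_pos: [721.6, 181.8, 12.1]
eef_rot: [0.0, 1.0, -0.0, -0.0]
contact_force: [-0.2, 1.5, -0.8]
gripper_width: 18.4
grasp_force: 88.2
```

Request:
apply_moves(moves="0 -0.02 0 0; 0 -0.04 0 0; 0 -0.06 0 0; 0 -0.08 0 0; 0 -0.09 0 0; 0 -0.1 0 0; 0 -0.106 0 0; 0 -0.106 0 0")

```text
time: 12.88
eef_pos: [721.6, 129.3, 12.0]
eef_rot: [0.0, 1.0, -0.0, -0.0]
contact_force: [0.4, 0.2, -1.2]
gripper_width: 18.4
grasp_force: 88.2
```

Run:
```python
from look import *
look('l7.png',100,130)
```

```text
12.875 [721.62143072 129.32759109  12.04442101] [ 0.41662683  0.20620332 -1.21134725]
```

View pics/l7.png

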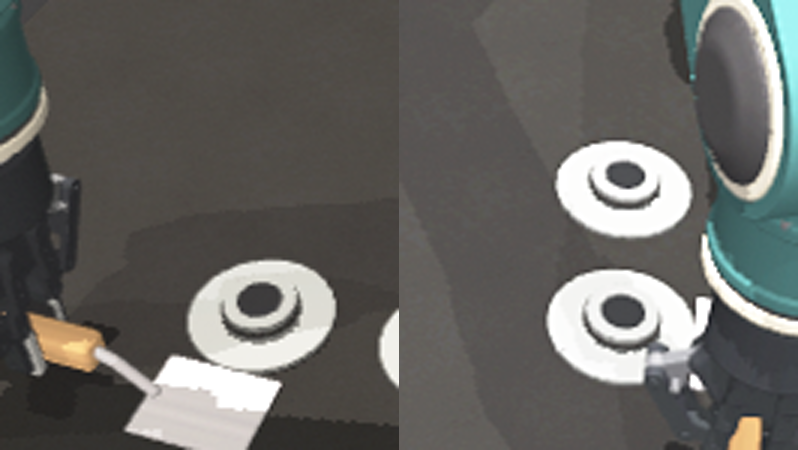

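Request:
apply_moves(moves="0 0.03 0 0; 0 0.07 0 0; 0 0.1 0 0; 0 0.13 0 0; 0 0.13 0 0; 0 0.13 0.001 0; 0 0.13 0.0016 0; 0 0.13 0.0016 0")

```text
time: 13.98
eef_pos: [721.9, 194.0, 11.7]
eef_rot: [0.0, 1.0, 0.0, 0.0]
contact_force: [-2.5, 1.9, 4.7]
gripper_width: 18.8
grasp_force: 89.2
```

Request:
apply_moves(moves="0 0 -0.001 0; 0 0 -0.001 0; 0 0 -0.001 0; 0 0 -0.001 0; 0 0 -0.001 0; 0 0 -0.001 0; 0 0 -0.001 0; 0 0 -0.001 0", claw=0)

```text
time: 14.98
eef_pos: [721.6, 194.5, 11.7]
eef_rot: [-0.0, 1.0, -0.0, -0.0]
contact_force: [0.2, -0.6, 0.2]
gripper_width: 85.8
grasp_force: 0.0
```

Request:
apply_moves(moves="0 0 -0.04 0; 0 0 -0.1 0; 0 0 -0.2 0; 0 0 -0.3 0; 0 0 -0.36 0; 0 0 -0.36 0; 0 0 -0.36 0; 0 0 -0.36 0")

```text
time: 15.98
eef_pos: [721.2, 194.3, 191.0]
eef_rot: [-0.0, 1.0, -0.0, -0.001]
contact_force: [-0.2, 0.6, 0.6]
gripper_width: 85.2
grasp_force: 0.0
```

Run:
```python
from look import *
s=read_state();d=get_image('side');c=get_image('scene');o=np.hstack([cv2.resize(d[180:364,0:256],(400,288)),cv2.resize(c[120:304,256:512],(400,288))])
cv2.imwrite('pics/l8.png',o[:,:,::-1]);print(s['time'],s['eef_pos'],s['gripper_width'],s['contact_force'])
for n,g in(('scene',c),('side',d)):
    C=cam(n);g=cv2.cvtColor(g,cv2.COLOR_RGB2GRAY);cs,_=cv2.findContours((g>110).astype(np.uint8),0,2)
    for k in cs:
        x,y,w,h=cv2.boundingRect(k)
        if 40<w<75 and 30<h<60 and y>100:
            e=cv2.fitEllipse(cv2.convexHull(k));print(n,(x,y,w,h),ray(C,*e[0],4).round(1))
```

```text
15.975 [721.2413152  194.33999124 190.96857529] 85.22203872176155 [-0.24342335  0.61717141  0.63320318]
scene (299, 210, 50, 38) [609.1  51.    4. ]
scene (302, 167, 46, 33) [480.   39.2   4. ]
side (226, 226, 51, 40) [478.9  41.5   4. ]
side (162, 216, 50, 38) [607.8  53.1   4. ]
```

View pics/l8.png

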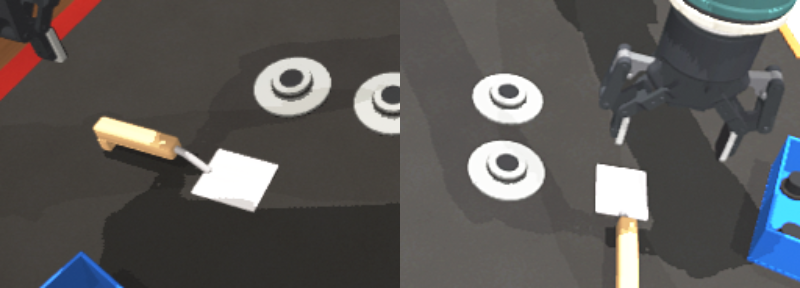

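The last picture shows both covers lying boss up. The turned cover is at about (609, 52), within 6 mm of where it started. The spatula lies flat and clear of both covers, and the gripper is free.

```bash
python3 -c "
from plant import hand_in;print(hand_in())"
```

```text
the job is handed in; nothing more can be done
None
```

The cover is flipped boss up about 6 mm from where it started, after I slid it back with the blade because the flip carried it about 110 mm; the spatula lies flat and released clear of both covers, the other cover did not move, and the job was handed in at about 16 s.

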